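Fish a lug spacer out of a deep parts box with the long-reach picker

TASK

The square lug spacer is at the bottom of one of the deep wells of the parts box, too deep for the hand. Take the long-reach picker from its rack, hook the spacer through its opening, lift it out without touching it with the fingers, set it down gently in the shallow tray and leave it there off the hook. Then hang the picker back in its rack where it was, and let go of it.

Things in the scene. Friction and masses are not known exactly. Their poses are not given: they have to be found in the camera images.
- picker: Picker, 0.18 kg, hanging upright in the rack. Origin: on the 10 mm shaft's axis, underside of its round steel guard (64 mm wide, z 0 to 5). Wooden handle above: 30 mm in x, 26 in y, z 5 to 65; grip it across y. Shaft goes down to a flat blade pointing to +x: y -9 to 9, z -125 to -120, x -5 to 44, with an upturned lip at its end (x 40 to 44, up to z -113).
- rack: Fixed rack. Origin: on the bench under the hanging picker's shaft, same yaw. Its steel fork (top 150 mm up, 6 mm thick, y -42 to 42) carries the guard. Slot y -15 to 15, closed at x -15, open to +x, prongs end at x 35. Post at x -52 to -40, base board 12 mm thick. Lift the picker about 12 mm and slide it out along +x by 100 mm, or straight up; put it back the opposite way.
- spacer: Square sleeve, red aluminium, 0.045 kg, 26 mm in x, 44 in y, 42 in z, walls 4: opening 36 wide, 34 high right through along x. Origin: centre of the opening. It stands in one of three open wells of a fixed green steel box (rim 120 mm above the bench; wells 118 mm long in the spacer's x, 62 wide, floor 4 mm up), near the well's +x end, 70 mm or more of the well free on its -x side.
- tray: Shallow aluminium tray, fixed to the bench: 180 mm in x, 150 mm in y, rim 15 mm high, walls 4 mm, floor 4 mm thick. Origin: centre of its underside.
Mind the look-alikes: they are no part of the job. Of the things that look like the picker, the largest one is meant.

How it is judged (in metres and radians):
On the way:
1. the spacer hangs on the picker, clear above the box's rim (height (world z) of spacer above 0.145 m and contact force between picker and spacer above 0.1 N), for 0.1 s.
At the end, for the whole second after the job is handed in: The spacer rests in the tray: its centre within 75 mm (tray x) and 60 mm (tray y) of the tray's centre and less than 35 mm above the tray's underside. The picker hangs at rest in its rack, within 30 mm of where it hung at the start and within 10 degrees of upright (x of spacer in the frame of tray between -0.075 and 0.075 m and y of spacer in the frame of tray between -0.06 and 0.06 m and z of spacer in the frame of tray below 0.035 m and linear speed of spacer below 0.02 m/s and distance of picker from where it was at the start of the episode below 0.03 m and angle between picker's own z axis and vertical below 0.17 rad and linear speed of picker below 0.05 m/s); the robot touches nothing.
It fails at once if the fingers touch the spacer (contact force between the fingers and spacer above 0.5 N).
It fails at once if the spacer is dropped or flung (faster than 1.2 m/s) (linear speed of spacer above 1.2 m/s).
It also fails if it takes over 67 s, if anything falls off the work surface, if the arm or the gripper's body presses on something with over 40 N, if the wrist force passes 120 N, or if a joint passes its speed limit or range.

ROBOT

A 6-joint arm with a two-finger parallel gripper is mounted at the origin on the work surface. World frame = base frame: x ahead of the robot, y to its left, z up, the work surface at z = 0. Lengths are in mm, angles in rad, forces in N, time in s.
With the tool pointing down it reaches from about 350 to 775 mm from the base axis. Payload 7.3 kg.
Tool frame: the origin (TCP) lies between the finger pads; the fingertips stand bot.tips_ahead ahead of it and the grasp point (between the pads) lies 6 mm ahead of it (bot.tips_ahead is the distance from the TCP to the fingertips, in mm); z points along the fingers, y is the line along which they close (so a half turn about z gives the same grasp; the last joint's range is limited). The gripper opens to 92 mm and grips with 3 to 60 N. Pads are 19 mm wide; open, the fingers measure 130 mm over their backs; the gripper's body (75 mm by 190 mm) begins 47 mm behind the grasp point.
Start: joints at [1.088, 0.342, 1.524, -0, 1.275, -0.146], TCP at [173.481, 495.527, 251.741] pointing down, gripper open.
Joint ranges: [-2.53, 2.53], [-0.77, 2.02], [0.04, 2.7], [-1, 4.14], [0.28, 2.66], [-3.11, 3.11]. Speed limits (rad/s): [2.57, 2.57, 3.14, 3.14, 3.14, 3.14].

INTERFACE

Orientations are given as [roll, pitch, yaw] about the fixed x, y, z axes, in that order (R = Rz(yaw) Ry(pitch) Rx(roll)).
In Python, from plant import bot gives the robot as it stands. The module is installed in compiled form; this text tells all that it offers.
- The arm moves only by the tool step_arm, never from a script. Its argument "targets" is one flat list of numbers, 7 for each row, row after row: the opening, from 0 (shut) to 1 (fully open), then the shift along the tool's x, y, z each as a share of 100 mm, from -1 to 1, then the turn, a rotation vector about the tool's x, y, z each as a share of pi/4 rad, from -1 to 1. A call has 1 to 20 rows; each row is the pose to reach, as a shift and turn from the pose commanded when the call began, along the tool's axes at that moment; what a row does not reach only later rows make up. A row lasts 1/8 s, in which the tool goes at most 62.5 mm and 10.7 degrees, less where a joint would pass 70% of its speed; a pose out of reach is approached as far as the arm can. A call with a number of a shift or a turn outside -1 to 1 is refused whole. A call with a gripper value outside its range is refused whole. The fingers move at their own pace and stop on an object; the grip force is fixed at half the most. Time passes only in rows, so rows that repeat a pose let the fingers close. It gives the time, the measured TCP pose, the force, the opening and the grip force at its end, in the units of the state.
- bot.get_obs(): the state, without advancing time (a new reading comes with each control period).
- bot.capture(name): name is "side" or "top"; returns (picture, depth): 480x640x3 uint8, blue, green, red; 480x640 float32, mm along the optical axis (not along the pixel's ray), 0 where there is no reading.
- bot.camera_info(name): a dict with "fx", "fy", "cx", "cy" (pixels), "camera_from_world" (4x4, takes a point from world to camera coordinates). Camera axes: x right, y down, z forward; pixel columns grow to the right and rows downward; lengths in mm; the calibration is good to about 2 mm. A picture is of the moment at which its call begins. camera_info takes no time and is no camera call.
- bot.close_job(): hands the job in; it is judged then, once.
The state is a dict: "time": time; "joint_positions": joint angles; "dq": joint speeds; "tau": joint torques, N m; "tool_pos": TCP position; "tcp_rot": TCP orientation; "contact_force": force on the tool from outside, world axes, zero at the start; "moment": the same for the moment, N m; "grip_width": finger opening in mm; "finger_force": force on a finger pad.
Only numpy, scipy, OpenCV 4.12 (cv2) and the standard library are available. Lean on these libraries where they do the work, as an engineer would, in place of code of your own. Each camera call takes 0.05 s, during which the arm holds its last target. There are 200 camera calls.

## Working session

There is one attempt and no reset: what is moved stays moved. The work goes in short steps, Python scripts to look and compute and a tool call to move; the robot and the scene stay as the last step left them, time stands still between calls to the robot, and variables do not carry over. Pictures are saved under pics/ and viewed, at most 10 in all, crops included, and the job is handed in when it is done.

Besides the shell and the picture viewer there is one more tool, called after "Request:" by a JSON object that holds its "api" and its "payload". step_arm: Moves the arm, as the interface text tells. Shift numbers are shares of 100 mm and turn numbers shares of pi/4 rad, none past 1 either way. Its arguments: {"type":"object","properties":{"targets":{"type":"array"}},"required":["targets"]}

```bash
mkdir -p pics; cat > h.py <<'E'
import numpy as np,cv2
from plant import bot
def cap(n,save=None):
    im,d=bot.capture(n)
    if save: cv2.imwrite('pics/'+save+'.png',im)
    np.savez(''+n+'.npz',im=im,d=d)
    return im,d
def pts(n,d):
    c=bot.camera_info(n);v,u=np.mgrid[:480,:640]
    P=np.stack([(u-c['cx'])/c['fx']*d,(v-c['cy'])/c['fy']*d,d],-1)
    T=np.linalg.inv(c['camera_from_world'])
    W=P@T[:3,:3].T+T[:3,3]; W[d==0]=np.nan
    return W
E
python3 - <<'E'
from h import *
for n in('top','side'):
    cap(n,n+'1'); c=bot.camera_info(n);print(n,c['fx'],c['cx'],c['cy'],np.linalg.inv(c['camera_from_world']).round(3).tolist())
print(bot.get_obs(),bot.tips_ahead)
E
```

```text
top 552.1571444341658 324.2641333525559 242.30772531396318 [[0.006, -0.994, 0.105, 454.066], [-1.0, -0.004, 0.026, 28.075], [-0.026, -0.106, -0.994, 1138.999], [0.0, 0.0, 0.0, 1.0]]
side 484.3585709389031 316.9991536073154 238.44303798177253 [[0.94, -0.218, 0.264, 284.005], [-0.342, -0.609, 0.716, -683.031], [0.005, -0.763, -0.646, 752.667], [0.0, 0.0, 0.0, 1.0]]
{'time': 0.1, 'joint_positions': array([ 1.08799451e+00,  3.42634940e-01,  1.52490492e+00,  7.46997259e-07,
        1.27539955e+00, -1.45990409e-01]), 'dq': array([ 1.62219449e-03, -1.84292544e-03, -1.97922706e-03,  1.40227261e-03,
        1.80620456e-03,  2.29883621e-05]), 'tau': array([ 2.02216492e-03, -4.32002699e+01, -2.44697696e+01,  7.19836378e-02,
        5.25152113e-02, -2.86623538e-05]), 'tool_pos': array([173.3244693 , 495.22253639, 251.1296191 ]), 'tcp_rot': array([-3.14026033e+00, -1.96622257e-04,  2.80478090e+00]), 'contact_force': array([ 0.06441372, -0.11558979, -0.20637852]), 'moment': array([ 0.04196435, -0.00079181,  0.04739541]), 'finger_force': 0.0, 'grip_width': 91.70511368595157} 25.0
```

View pics/top1.png

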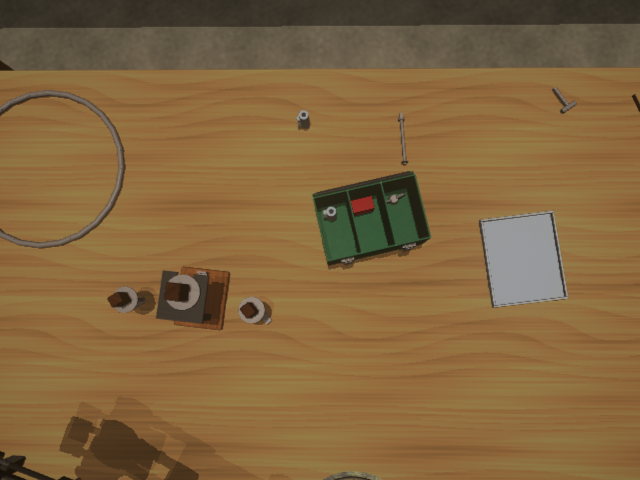

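View pics/side1.png

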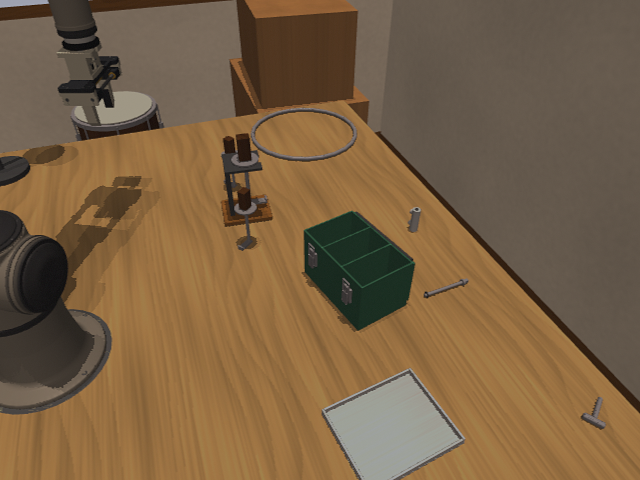

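Top view: the largest picker hangs in the dark rack fork at (180,292), with small look-alikes at (122,300) and (252,310). The red spacer is in the middle well at (362,205), at its far end, and the tray is at (523,259). The side view agrees.

```bash
python3 - <<'E'
from h import *
S={n:np.load(n+'.npz') for n in('top','side')}
def rect(W,m,name):
    p=W[m][:,:2].astype(np.float32); p=p[~np.isnan(p[:,0])]
    r=cv2.minAreaRect(p); print(name,len(p),np.round(r[0],1),np.round(r[1],1),round(r[2],1),'zmed',np.nanmedian(W[m][:,2]).round(1),'med',np.median(p,0).round(1))
v,u=np.mgrid[:480,:640]
im,d=S['top']['im'],S['top']['d'];W=pts('top',d);Z=W[...,2];hsv=cv2.cvtColor(im,cv2.COLOR_BGR2HSV)
H,Sa,V=cv2.split(hsv)
box=lambda a,b,c,e:(u>a)&(u<b)&(v>c)&(v<e)
R=box(140,240,255,335)
rect(W,R&(Z>205),'handle top'); rect(W,R&(Z>151)&(Z<160)&(Sa<60),'guard');rect(W,R&(Z>140)&(Z<149.8)&(V<90),'fork')
rect(W,R&(Z>130)&(Z<160),'fork+guard');rect(W,R&(Z>5)&(Z<20),'base')
m=R&(Z>22)&(Z<60);rect(W,m,'blade?') if m.sum()>5 else print(m.sum())
red=((H<8)|(H>172))&(Sa>150)&(V>60)&box(310,430,170,265)
rect(W,red,'red');rect(W,red&(Z>40),'redtop')
rect(W,box(300,440,160,275)&(Z>112)&(Z<128),'boxrim')
t=box(470,580,200,315)&(Sa<60)&(Z>-5)&(Z<25);rect(W,t,'tray')
im,d=S['side']['im'],S['side']['d'];W=pts('side',d);Z=W[...,2]
R=box(215,275,130,225);hs=cv2.cvtColor(im,cv2.COLOR_BGR2HSV)
rect(W,R&(Z>212)&(u>234),'s handletop');m=R&(Z>150)&(Z<162)&(hs[...,1]<60)&(hs[...,2]>90);rect(W,m,'s guard')
m=R&(Z>20)&(Z<42)&(u>240);rect(W,m,'s blade')
rect(W,box(300,415,210,330)&(Z>114)&(Z<128),'s boxrim');
a=cv2.resize(np.vstack([im[125:260,205:295]]),None,fx=4,fy=4,interpolation=2)
b=cv2.resize(S['top']['im'][255:335,100:215],None,fx=3.8,fy=3.8,interpolation=2)
o=np.zeros((540,800,3),np.uint8);o[:a.shape[0],:a.shape[1]]=a;o[:b.shape[0],361:361+b.shape[1]]=b[:,:439];cv2.imwrite('pics/c.png',o)
E
```

```text
handle top 287 [468.5 308.3] [26.9 29.8] 84.1 zmed 213.9 med [468.9 306.8]
guard 510 [468.2 305.6] [56.6 61.1] 86.6 zmed 154.3 med [466.7 298.5]
fork 733 [460.2 309.4] [85.1 86.3] 83.8 zmed 148.3 med [443.  305.5]
fork+guard 1836 [459.9 309.4] [85.1 87.1] 83.7 zmed 150.4 med [450.7 301.8]
base 1449 [462.7 335.3] [151.4 199.4] 0.5 zmed 11.0 med [458.6 283.6]
blade? 69 [463.2 299.9] [99.4 18. ] 5.3 zmed 34.8 med [506.4 295.2]
red 316 [650.8 -17.7] [33.1 42.9] 13.6 zmed 45.3 med [645.8 -18.1]
redtop 276 [647.3 -18.6] [26. 43.] 14.4 zmed 45.6 med [647.2 -18. ]
boxrim 1347 [610.7 -31.9] [139.  198.3] 13.2 zmed 119.1 med [652.2 -31.6]
tray 6564 [ 542.5 -345.8] [179.  151.4] 7.3 zmed 3.9 med [ 541.6 -348.1]
s handletop 85 [464.8 310.1] [28.9 28.7] 85.5 zmed 215.2 med [464.  307.4]
s guard 162 [465.7 308.3] [59.1 61.6] 88.5 zmed 155.7 med [463.2 300.3]
s blade 87 [490.6 307.7] [22.4 38.2] 76.4 zmed 30.6 med [492.5 304.5]
s boxrim 1380 [610.2 -28.6] [134.1 202.1] 12.9 zmed 119.6 med [620.8 -40.6]
```

View pics/c.png

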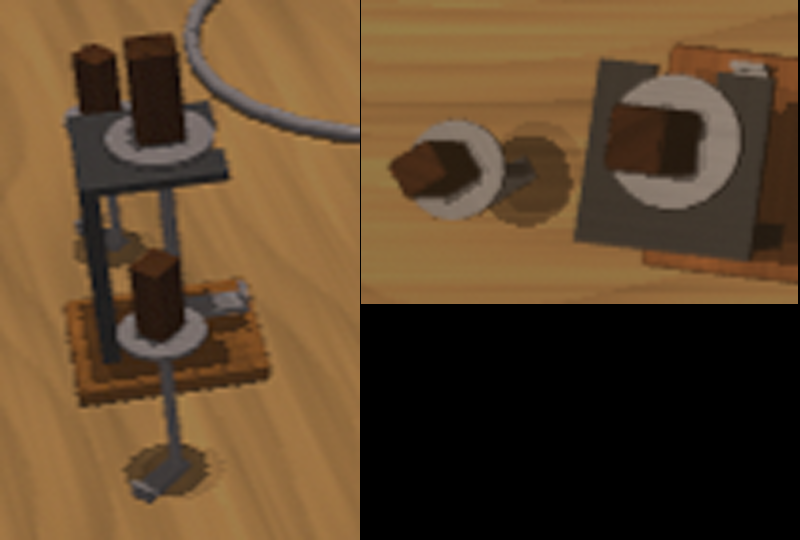

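Crop: picker's guard sits in the fork, with slot and blade towards +x (about -6° yaw). The neighbouring picker is at left, lower and behind. I'll move towards the rack.

Request:
{"api": "step_arm", "payload": {"targets": [1,-0.45,-0.1,-0.2,0,0,-0.15,1,-0.9,-0.2,-0.3,0,0,-0.29,1,-0.9,-0.2,-0.3,0,0,-0.29,1,-0.9,-0.2,-0.3,0,0,-0.29]}}

```text
time: 0.6
tool_pos: [251.4, 446.8, 281.3]
tcp_rot: [-3.141, -0.001, 3.031]
contact_force: [0.1, 0.4, 0.7]
grip_width: 92.0
finger_force: 0.0
```

```bash
cat >> h.py <<'E'
def go(x,y,z,yaw):
    o=bot.get_obs();p=o['tool_pos'];r=o['tcp_rot'];a=r[2]
    d=np.array([x,y,z])-p; tx=np.array([np.cos(a),np.sin(a),0]);ty=np.array([np.sin(a),-np.cos(a),0])
    dy=(yaw-a+np.pi)%(2*np.pi)-np.pi
    print('t',round(o['time'],2),'pos',p.round(1),'rpy',r.round(4),'F',o['contact_force'].round(2),'w',round(o['grip_width'],1),'gf',round(o['finger_force'],1))
    print('shares',(np.array([d@tx,d@ty,-d[2]])/100).round(3),'turnz',round(-dy/(np.pi/4),3),'q',o['joint_positions'].round(2))
E
python3 - <<'E'
from h import *
go(467.5,308.5,265,np.pi-.11)
W=pts('top',np.load('top.npz')['d'])
for a,b in((105,145),(238,272)):
  w=W[285:325,a:b].reshape(-1,3);m=w[:,2]>60;print(np.nanmax(w[:,2]),w[m].min(0).round(),w[m].max(0).round())
E
```

```text
t 0.6 pos [251.4 446.8 281.3] rpy [-3.1410e+00 -9.0000e-04  3.0309e+00] F [0.06 0.35 0.72] w 92.0 gf 0.0
shares [-2.3   -1.136  0.163] turnz -0.001 q [ 0.91  0.3   1.5   0.    1.34 -0.55]
152.4181066449646 [431. 408.  95.] [478. 454. 152.]
152.37561913805746 [412. 167.  96.] [460. 216. 152.]
```

Request:
{"api": "step_arm", "payload": {"targets": [1,-0.5,-0.24,0,0,0,0,1,-1,-0.5,0,0,0,0,1,-1,-0.5,0,0,0,0]}}

```text
time: 0.98
tool_pos: [347.3, 385.2, 280.9]
tcp_rot: [-3.14, -0.0, 3.029]
contact_force: [0.4, 0.1, 0.3]
grip_width: 91.9
finger_force: 0.0
```

Request:
{"api": "step_arm", "payload": {"targets": [1,-0.5,-0.24,0,0,0,0,1,-1,-0.5,0,0,0,0,1,-1,-0.5,0,0,0,0,1,-1,-0.5,0,0,0,0]}}

```text
time: 1.48
tool_pos: [438.3, 326.9, 281.3]
tcp_rot: [3.142, -0.002, 3.033]
contact_force: [0.3, -0.1, 0.7]
grip_width: 91.8
finger_force: 0.0
```

```bash
python3 - <<'E'
from h import *
go(467.5,308.5,196,np.pi-.11)
E
```

```text
t 1.48 pos [438.3 326.9 281.3] rpy [ 3.1416e+00 -1.6000e-03  3.0333e+00] F [ 0.31 -0.14  0.66] w 91.8 gf 0.0
shares [-0.31  -0.152  0.853] turnz 0.002 q [ 0.5   0.36  1.41  0.    1.37 -0.96]
```

Request:
{"api": "step_arm", "payload": {"targets": [1,-0.31,-0.15,0,0,0,0,1,-0.31,-0.15,0.3,0,0,0,1,-0.31,-0.15,0.6,0,0,0,1,-0.31,-0.15,0.85,0,0,0,1,-0.31,-0.15,0.85,0,0,0]}}

```text
time: 2.1
tool_pos: [466.4, 308.6, 195.2]
tcp_rot: [-3.14, -0.004, 3.035]
contact_force: [-0.2, -0.5, 0.2]
grip_width: 91.9
finger_force: 0.0
```

Request:
{"api": "step_arm", "payload": {"targets": [0.5,0,0,0,0,0,0,0.3,0,0,0,0,0,0,0,0,0,0,0,0,0,0,0,0,0,0,0,0,0,0,0,0,0,0,0,0,0,0,0,0,0,0,0,0,0,0,0,0,0]}}

```text
time: 2.98
tool_pos: [469.0, 307.6, 196.8]
tcp_rot: [3.141, 0.0, 3.032]
contact_force: [-0.3, 1.3, -0.9]
grip_width: 26.5
finger_force: 0.4
```

```bash
python3 - <<'E'
from h import *
go(467.5,308.5,208,np.pi-.11)
E
```

```text
t 2.98 pos [469.  307.6 196.8] rpy [3.1412e+00 1.0000e-04 3.0325e+00] F [-0.27  1.28 -0.94] w 26.5 gf 0.4
shares [ 0.016  0.008 -0.112] turnz 0.001 q [ 0.44  0.45  1.51  0.    1.18 -1.02]
```

Request:
{"api": "step_arm", "payload": {"targets": [0,0,0,0,0,0,0,0,0,0,0,0,0,0,0,0,0,0,0,0,0,0,0,0,0,0,0,0]}}

```text
time: 3.48
tool_pos: [469.0, 307.5, 196.7]
tcp_rot: [3.141, 0.0, 3.033]
contact_force: [0.7, 0.7, -0.9]
grip_width: 26.1
finger_force: 30.0
```

```bash
python3 - <<'E'
from h import *
go(467.5,308.5,208,np.pi-.11)
E
```

```text
t 3.48 pos [469.  307.5 196.7] rpy [3.1414e+00 1.0000e-04 3.0326e+00] F [ 0.74  0.72 -0.87] w 26.1 gf 30.0
shares [ 0.016  0.008 -0.113] turnz 0.001 q [ 0.44  0.45  1.51  0.    1.18 -1.02]
```

Request:
{"api": "step_arm", "payload": {"targets": [0,0,0,-0.07,0,0,0,0,0,0,-0.14,0,0,0,0,0,0,-0.14,0,0,0,0,0,0,-0.14,0,0,0]}}

```text
time: 3.98
tool_pos: [468.8, 307.4, 210.7]
tcp_rot: [-3.142, -0.0, 3.033]
contact_force: [-0.8, 0.3, -1.5]
grip_width: 26.4
finger_force: 30.0
```

```bash
python3 - <<'E'
from h import *
go(467.5,308.5,210,np.pi-.11)
im,d=cap('side');W=pts('side',d);o=im[110:250,195:335];cv2.imwrite('pics/lift.png',cv2.resize(o,None,fx=4,fy=4))
E
```

```text
t 3.98 pos [468.8 307.4 210.7] rpy [-3.1416 -0.      3.0326] F [-0.8   0.25 -1.46] w 26.4 gf 30.0
shares [0.015 0.01  0.007] turnz 0.001 q [ 0.44  0.44  1.49  0.    1.21 -1.02]
```

View pics/lift.png

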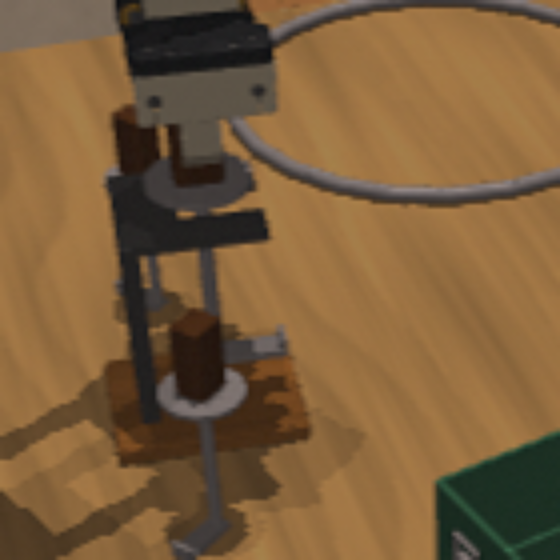

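The picker is held and its guard is clear above the fork (crop around (200,180)). Sliding it out.

Request:
{"api": "step_arm", "payload": {"targets": [0,-0.25,0,0,0,0,0,0,-0.5,0,0,0,0,0,0,-0.75,0,0,0,0,0,0,-1,0,0,0,0,0,0,-1,0,0,0,0,0]}}

```text
time: 4.65
tool_pos: [569.4, 296.0, 209.8]
tcp_rot: [-3.141, -0.0, 3.031]
contact_force: [-1.1, -0.8, -2.0]
grip_width: 25.7
finger_force: 30.0
```

Request:
{"api": "step_arm", "payload": {"targets": [0,-0.1,0,-0.3,0,0,0,0,-0.1,0,-0.65,0,0,0,0,-0.1,0,-0.95,0,0,0,0,-0.1,0,-0.95,0,0,0]}}

```text
time: 5.15
tool_pos: [578.3, 296.1, 308.1]
tcp_rot: [3.139, 0.004, 3.033]
contact_force: [-0.6, -0.4, -2.1]
grip_width: 25.6
finger_force: 30.0
```

```bash
python3 - <<'E'
from h import *
o=bot.get_obs();p=o['tool_pos']
im,d=cap('side');W=pts('side',d)
# picker parts near tool axis below guard
L=W-np.array(p); a=o['tcp_rot'][2]-np.pi
lx=L[...,0]*np.cos(a)+L[...,1]*np.sin(a); ly=-L[...,0]*np.sin(a)+L[...,1]*np.cos(a); lz=L[...,2]
near=(abs(ly)<45)&(lx>-40)&(lx<60)
for z0,z1 in((-48,-38),(-70,-55),(-90,-70),(-110,-90),(-130,-110),(-155,-140),(-161,-155),(-166,-161),(-175,-166)):
    m=near&(lz>z0)&(lz<z1)
    if m.sum():print(z0,z1,m.sum(),'x',lx[m].min().round(1),np.median(lx[m]).round(1),lx[m].max().round(1),'y',ly[m].min().round(1),np.median(ly[m]).round(1),ly[m].max().round(1))
go(647-80*np.cos(.235),-18-80*np.sin(.235),p[2],np.pi+.235)
E
```

```text
-48 -38 228 x -34.8 -7.7 27.8 y -33.3 -13.0 29.7
-70 -55 16 x -8.3 -4.7 -0.5 y -5.7 -2.9 1.3
-90 -70 38 x -8.5 -4.6 1.6 y -6.2 -1.4 3.0
-110 -90 34 x -8.5 -2.9 1.2 y -7.0 -2.2 2.9
-130 -110 28 x -8.7 -4.4 -0.3 y -7.8 -2.7 0.8
-155 -140 27 x -8.4 -4.3 1.5 y -7.6 -1.4 2.1
-161 -155 17 x -8.1 36.6 40.7 y -7.2 -1.4 10.5
-166 -161 50 x -8.9 15.4 39.4 y -9.8 -1.5 8.6
-175 -166 58 x -7.8 17.7 39.5 y -9.7 -5.0 11.6
t 5.2 pos [577.8 295.8 305.9] rpy [3.141e+00 8.000e-04 3.033e+00] F [ 0.01  0.43 -3.09] w 26.2 gf 30.0
shares [-0.275 -3.314 -0.023] turnz -0.437 q [ 0.36  0.55  1.04  0.    1.55 -1.11]
```

Request:
{"api": "step_arm", "payload": {"targets": [0,0,-0.3,-0.3,0,0,0,0,0,-0.7,-0.3,0,0,0,0,0,-1,-0.3,0,0,0]}}

```text
time: 5.58
tool_pos: [566.3, 194.8, 333.6]
tcp_rot: [-3.14, -0.003, 3.032]
contact_force: [-0.6, 0.2, -1.8]
grip_width: 25.9
finger_force: 30.0
```

Request:
{"api": "step_arm", "payload": {"targets": [0,0,-0.5,0,0,0,0,0,0,-1,0,0,0,0]}}

```text
time: 5.82
tool_pos: [555.2, 95.6, 333.3]
tcp_rot: [-3.141, -0.004, 3.033]
contact_force: [0.3, -0.5, -1.5]
grip_width: 25.8
finger_force: 30.0
```

Request:
{"api": "step_arm", "payload": {"targets": [0,0,-0.4,0,0,0,-0.15,0,0,-0.7,0,0,0,-0.3,0,0,-1,0,0,0,-0.437,0,0,-1,0,0,0,-0.437,0,0,-1,0,0,0,-0.437]}}

```text
time: 6.45
tool_pos: [545.1, -2.2, 334.4]
tcp_rot: [3.14, -0.002, -2.909]
contact_force: [-0.2, 0.3, -1.8]
grip_width: 25.8
finger_force: 30.0
```

```bash
python3 - <<'E'
from h import *
im,d=cap('top');W=pts('top',d);Z=W[...,2]
hsv=cv2.cvtColor(im,cv2.COLOR_BGR2HSV);H,S,V=cv2.split(hsv)
im,d=cap('side','s3');W=pts('side',d);hsv=cv2.cvtColor(im,cv2.COLOR_BGR2HSV);H,S,V=cv2.split(hsv)
v,u=np.mgrid[:480,:640]
m=((H<8)|(H>172))&(S>150)&(V>40)&(u>300)&(u<420)&(v>200)&(v<330)
print('red side',m.sum(),np.nanmin(W[m],0) if m.sum() else '',np.nanmax(W[m],0) if m.sum() else '')
s,c=np.sin(.235),np.cos(.235)
off=-72+2.5
go(647+off*c,-18.2+off*s,330,np.pi+.235)
E
```

```text
red side 0  
t 6.55 pos [545.4  -1.8 335. ] rpy [ 3.1407e+00 -1.1000e-03 -2.9071e+00] F [ 0.41  0.2  -1.1 ] w 25.8 gf 30.0
shares [-0.255 -0.396  0.05 ] turnz -0.001 q [-0.14  0.33  1.31  0.    1.5  -1.95]
```

View pics/s3.png

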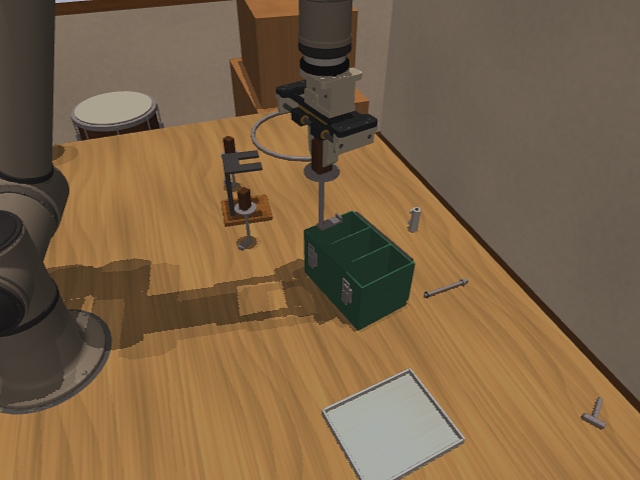

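Side view: the blade hangs clear above the box's near-left corner, around (328,222). Moving over the middle well.

Request:
{"api": "step_arm", "payload": {"targets": [0,-0.13,-0.2,0,0,0,0,0,-0.255,-0.396,0,0,0,0,0,-0.255,-0.396,0,0,0,0,0,-0.255,-0.396,0,0,0,0]}}

```text
time: 7.05
tool_pos: [579.2, -34.4, 335.4]
tcp_rot: [3.141, -0.001, -2.907]
contact_force: [-0.2, 0.0, -1.9]
grip_width: 26.3
finger_force: 30.0
```

```bash
cat >> h.py <<'E'
def chk(n):
    o=bot.get_obs();p=o['tool_pos'];im,d=cap(n);W=pts(n,d);L=W-p;a=o['tcp_rot'][2]-np.pi
    lx=L[...,0]*np.cos(a)+L[...,1]*np.sin(a); ly=-L[...,0]*np.sin(a)+L[...,1]*np.cos(a); lz=L[...,2]
    S=cv2.cvtColor(im,cv2.COLOR_BGR2HSV)[...,1]
    near=(abs(ly)<45)&(lx>-45)&(lx<60)&(S<90)
    for z0,z1 in((-48,-38),(-100,-55),(-150,-100),(-173,-155)):
        m=near&(lz>z0)&(lz<z1)
        if m.sum():print(n,z0,z1,m.sum(),'x',np.percentile(lx[m],[2,50,98]).round(1),'y',np.percentile(ly[m],[2,50,98]).round(1))
    return im,W
E
python3 - <<'E'
from h import *
im,W=chk('side');im2,W2=chk('top')
for n,W_ in(('side',W),('top',W2)):
    m=(W_[...,2]>114)&(W_[...,2]<125)&(abs(W_[...,0]-610)<100)&(abs(W_[...,1]+30)<130)
    r=cv2.minAreaRect(W_[m][:,:2].astype(np.float32));print(n,r)
cv2.imwrite('pics/t4.png',np.hstack([cv2.resize(im2[160:280,300:440],None,fx=3,fy=3),cv2.resize(im[120:240,280:400],None,fx=3,fy=3)]))
s,c=np.sin(.235),np.cos(.235)
off=-72+2.5
go(647+off*c,-18.2+off*s,330,np.pi+.235)
E
```

```text
side -48 -38 394 x [-33.7 -13.7  24.9] y [-29.6 -12.1  27.4]
side -100 -55 79 x [-8.6 -4.9 -0.2] y [-4.3 -1.9  1.1]
side -150 -100 107 x [-8.9 -5.7  0. ] y [-4.2 -2.1  3.1]
side -173 -155 225 x [-8.3 17.8 40.1] y [-8.5 -1.7 10.7]
top -48 -38 144 x [-32.1 -26.4 -20.2] y [-23.   -6.2  13.7]
side ((609.8194580078125, -29.04657745361328), (134.3859405517578, 200.9730224609375), 13.108363151550293)
top ((612.7932739257812, -32.48332214355469), (132.1084747314453, 197.68621826171875), 11.835583686828613)
t 7.15 pos [579.2 -34.4 335.8] rpy [ 3.1412e+00 -1.0000e-04 -2.9066e+00] F [-0.58  1.23 -1.9 ] w 26.1 gf 30.0
shares [-0.002 -0.     0.058] turnz 0.0 q [-0.19  0.4   1.21  0.    1.54 -2.  ]
```

View pics/t4.png

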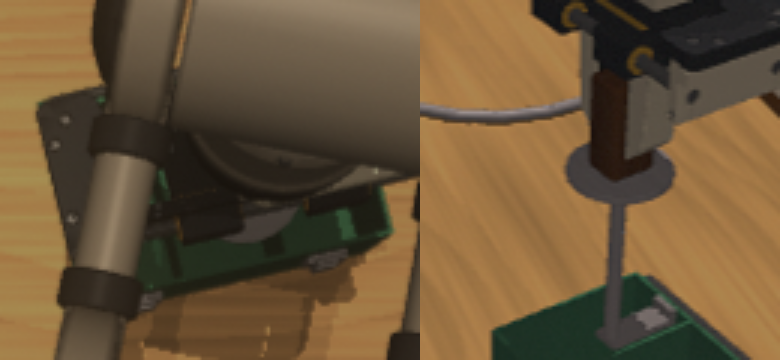

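Over the middle well; the blade at (640,325) of the crop lies along the well. Lowering.

Request:
{"api": "step_arm", "payload": {"targets": [0,0,0,0.25,0,0,0,0,0,0,0.5,0,0,0,0,0,0,0.7,0,0,0,0,0,0,0.9,0,0,0,0,0,0,0.9,0,0,0]}}

```text
time: 7.78
tool_pos: [578.6, -34.6, 244.6]
tcp_rot: [3.14, -0.003, -2.907]
contact_force: [0.2, 0.2, -1.8]
grip_width: 26.0
finger_force: 30.0
```

Request:
{"api": "step_arm", "payload": {"targets": [0,0,0,0.2,0,0,0,0,0,0,0.4,0,0,0,0,0,0,0.57,0,0,0,0,0,0,0.57,0,0,0]}}

```text
time: 8.28
tool_pos: [579.3, -35.0, 188.8]
tcp_rot: [3.141, -0.001, -2.907]
contact_force: [-0.7, 0.3, -2.3]
grip_width: 26.1
finger_force: 30.0
```

```bash
python3 - <<'E'
from h import *
im,W=chk('side')
s,c=np.sin(.235),np.cos(.235)
off=-21.5+2.3
go(647.2+off*c,-18.2+off*s,188.7,np.pi+.235)
E
```

```text
side -48 -38 366 x [-34.1 -14.5  23.6] y [-29.6 -10.9  28.3]
side -100 -55 71 x [-33.7  -6.3   0.5] y [-33.9  -1.2  39.5]
side -150 -100 47 x [-35.8  -6.2  58.1] y [-41.9  29.7  44.9]
t 8.32 pos [579.8 -35.2 189.7] rpy [-3.1414e+00  7.0000e-04 -2.9072e+00] F [ 0.36 -0.48 -0.97] w 26.0 gf 30.0
shares [-0.503  0.008  0.01 ] turnz -0.001 q [-0.19  0.5   1.46  0.    1.19 -2.  ]
```

Advance 50 mm into the opening, gently.

Request:
{"api": "step_arm", "payload": {"targets": [0,-0.08,0,0,0,0,0,0,-0.16,0,0,0,0,0,0,-0.24,0,0,0,0,0,0,-0.32,0,0,0,0,0,0,-0.4,0,0,0,0,0,0,-0.45,0,0,0,0,0,0,-0.5,0,0,0,0,0,0,-0.5,0,0,0,0,0]}}

```text
time: 9.32
tool_pos: [627.8, -23.8, 188.4]
tcp_rot: [3.141, -0.002, -2.907]
contact_force: [-1.8, 0.1, -1.9]
grip_width: 26.1
finger_force: 30.0
```

```bash
python3 - <<'E'
from h import *
go(628,-22,188.7,np.pi+.235)
E
```

```text
t 9.32 pos [627.8 -23.8 188.4] rpy [ 3.1412e+00 -1.7000e-03 -2.9074e+00] F [-1.82  0.09 -1.93] w 26.1 gf 30.0
shares [-0.006  0.017 -0.003] turnz -0.001 q [-0.16  0.58  1.31 -0.    1.25 -1.96]
```

Request:
{"api": "step_arm", "payload": {"targets": [0,0,0,-0.08,0,0,0,0,0,0,-0.15,0,0,0,0,0,0,-0.2,0,0,0,0,0,0,-0.25,0,0,0,0,0,0,-0.32,0,0,0,0,0,0,-0.4,0,0,0,0,0,0,-0.5,0,0,0,0,0,0,-0.6,0,0,0,0,0,0,-0.7,0,0,0,0,0,0,-0.8,0,0,0,0,0,0,-0.8,0,0,0]}}

```text
time: 10.7
tool_pos: [628.8, -23.8, 270.3]
tcp_rot: [-3.141, 0.003, -2.907]
contact_force: [-2.9, -0.9, -0.6]
grip_width: 25.8
finger_force: 30.0
```

```bash
python3 - <<'E'
from h import *
go(628,-22,308.7,np.pi+.235)
im,d=cap('side');o=im[130:310,300:460];cv2.imwrite('pics/up.png',cv2.resize(o,None,fx=3,fy=3))
E
```

```text
t 10.7 pos [628.8 -23.8 270.3] rpy [-3.1407e+00  2.6000e-03 -2.9073e+00] F [-2.87 -0.94 -0.58] w 25.8 gf 30.0
shares [ 0.004  0.019 -0.384] turnz -0.001 q [-0.16  0.53  1.18  0.    1.43 -1.96]
```

View pics/up.png

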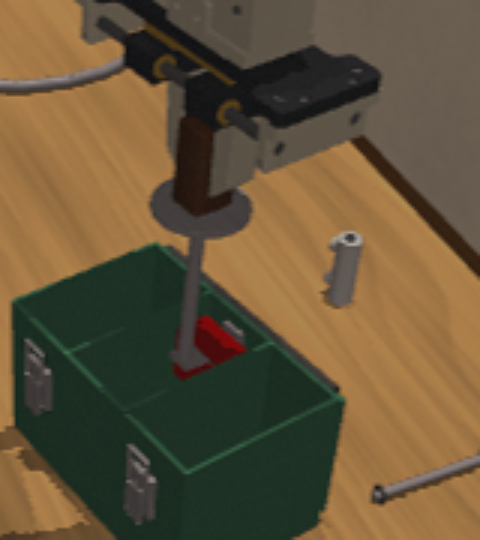

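The spacer hangs on the blade inside the well, at (210,350) of the crop, with the lip past its far face. Raising it further.

Request:
{"api": "step_arm", "payload": {"targets": [0,0.01,0,-0.1,0,0,0,0,0.02,0,-0.2,0,0,0,0,0.02,0,-0.32,0,0,0,0,0.02,0,-0.44,0,0,0,0,0.02,0,-0.56,0,0,0,0,0.02,0,-0.68,0,0,0,0,0.02,0,-0.78,0,0,0,0,0.02,0,-0.8,0,0,0,0,0.02,0,-0.8,0,0,0,0,0.02,0,-0.8,0,0,0]}}

```text
time: 12.0
tool_pos: [626.2, -24.2, 348.1]
tcp_rot: [3.141, -0.001, -2.907]
contact_force: [-0.3, -0.2, -2.4]
grip_width: 26.0
finger_force: 30.0
```

```bash
cat >> h.py <<'E'
def red():
    im,d=cap('side');W=pts('side',d);H,S,V=cv2.split(cv2.cvtColor(im,cv2.COLOR_BGR2HSV))
    v,u=np.mgrid[:480,:640]
    m=((H<6)|(H>174))&(S>170)&(V>50)&(v>150)&(W[...,0]>400)
    print('red',m.sum(),np.nanpercentile(W[m],[2,50,98],axis=0).round(1).tolist()); return im,W,m
E
python3 - <<'E'
from h import *
go(542.5-17,-346-3,345,np.pi+.127)
red()
E
```

```text
t 12.0 pos [626.2 -24.2 348.1] rpy [ 3.1410e+00 -1.0000e-03 -2.9074e+00] F [-0.31 -0.15 -2.42] w 26.0 gf 30.0
shares [ 1.733 -2.926  0.031] turnz 0.137 q [-0.16  0.5   1.02  0.    1.62 -1.97]
red 420 [[625.9, -41.6, 145.4], [641.6, -31.6, 171.3], [657.8, 0.9, 187.0]]
```

Request:
{"api": "step_arm", "payload": {"targets": [0,0.06,-0.1,0,0,0,0,0,0.15,-0.25,0,0,0,0,0,0.26,-0.43,0,0,0,0,0,0.37,-0.62,0,0,0,0,0,0.48,-0.8,0,0,0,0,0,0.578,-0.975,0,0,0,0]}}

```text
time: 12.8
tool_pos: [592.1, -134.1, 348.8]
tcp_rot: [-3.142, 0.0, -2.908]
contact_force: [0.3, -0.3, -1.7]
grip_width: 25.9
finger_force: 30.0
```

Request:
{"api": "step_arm", "payload": {"targets": [0,0.11,-0.18,0,0,0,0,0,0.22,-0.36,0,0,0,0,0,0.33,-0.55,0,0,0,0,0,0.44,-0.74,0,0,0,0,0,0.52,-0.88,0,0,0,0,0,0.578,-0.975,0,0,0,0]}}

```text
time: 13.55
tool_pos: [558.8, -241.8, 348.6]
tcp_rot: [3.141, 0.0, -2.908]
contact_force: [-0.5, -0.0, -2.2]
grip_width: 25.9
finger_force: 30.0
```

Request:
{"api": "step_arm", "payload": {"targets": [0,0.09,-0.15,0,0,0,0.02,0,0.2,-0.33,0,0,0,0.05,0,0.31,-0.52,0,0,0,0.08,0,0.42,-0.7,0,0,0,0.11,0,0.5,-0.85,0,0,0,0.137,0,0.55,-0.94,0,0,0,0.137,0,0.578,-0.975,0,0,0,0.137,0,0.578,-0.975,0,0,0,0.137]}}

```text
time: 14.55
tool_pos: [525.5, -348.9, 348.7]
tcp_rot: [3.141, 0.0, -3.015]
contact_force: [0.4, 0.1, -1.8]
grip_width: 25.8
finger_force: 30.0
```

```bash
python3 - <<'E'
from h import *
go(542.5-17,-346-3,210,np.pi+.127)
red()
E
```

```text
t 14.55 pos [ 525.5 -348.9  348.7] rpy [ 3.1413e+00  1.0000e-04 -3.0149e+00] F [ 0.44  0.14 -1.85] w 25.8 gf 30.0
shares [ 1.000e-03 -1.000e-03  1.387e+00] turnz -0.0 q [-0.71  0.5   1.01  0.    1.63 -2.41]
red 725 [[529.7, -366.1, 146.7], [542.3, -354.6, 184.4], [556.1, -324.8, 187.9]]
```

Request:
{"api": "step_arm", "payload": {"targets": [0,0,0,0.08,0,0,0,0,0,0,0.2,0,0,0,0,0,0,0.34,0,0,0,0,0,0,0.5,0,0,0,0,0,0,0.66,0,0,0,0,0,0,0.8,0,0,0,0,0,0,0.92,0,0,0,0,0,0,1,0,0,0]}}

```text
time: 15.6
tool_pos: [525.4, -348.9, 247.8]
tcp_rot: [3.141, -0.0, -3.015]
contact_force: [-0.0, 0.9, -3.6]
grip_width: 25.8
finger_force: 30.0
```

Request:
{"api": "step_arm", "payload": {"targets": [0,0,0,0.08,0,0,0,0,0,0,0.16,0,0,0,0,0,0,0.24,0,0,0,0,0,0,0.29,0,0,0,0,0,0,0.33,0,0,0,0,0,0,0.36,0,0,0,0,0,0,0.39,0,0,0,0,0,0,0.42,0,0,0,0,0,0,0.45,0,0,0,0,0,0,0.48,0,0,0,0,0,0,0.52,0,0,0,0,0,0,0.555,0,0,0,0,0,0,0.555,0,0,0]}}

```text
time: 17.23
tool_pos: [525.4, -348.8, 192.8]
tcp_rot: [3.141, -0.0, -3.015]
contact_force: [0.8, -0.5, -2.1]
grip_width: 25.4
finger_force: 30.0
```

```bash
python3 - <<'E'
from h import *
go(542.5-17,-346-3,193,np.pi+.127)
im,W,m=red();cv2.imwrite('pics/tr.png',cv2.resize(im[270:480,300:500],None,fx=2.8,fy=2.8))
E
```

```text
t 17.23 pos [ 525.4 -348.8  192.8] rpy [ 3.1409e+00 -5.0000e-04 -3.0150e+00] F [ 0.77 -0.52 -2.13] w 25.4 gf 30.0
shares [-0.001 -0.002 -0.002] turnz -0.001 q [-0.71  0.58  1.3   0.    1.26 -2.4 ]
red 497 [[526.8, -366.6, 7.5], [542.0, -356.2, 45.5], [555.4, -326.9, 49.3]]
```

View pics/tr.png

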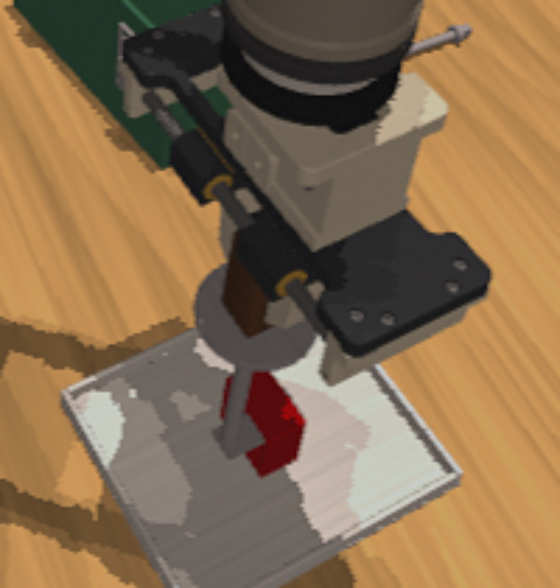

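The spacer stands in the tray, at (265,425) of the crop, with the blade loose inside it. Withdrawing the blade.

Request:
{"api": "step_arm", "payload": {"targets": [0,0.08,0,0,0,0,0,0,0.16,0,0,0,0,0,0,0.24,0,0,0,0,0,0,0.32,0,0,0,0,0,0,0.4,0,0,0,0,0,0,0.5,0,0,0,0,0,0,0.6,0,0,0,0,0,0,0.7,0,0,0,0,0,0,0.8,0,0,0,0,0,0,0.8,0,0,0,0]}}

```text
invalid input
```

```bash
python3 - <<'E'
from h import *
red()
go(578,296,330,np.pi-.11)
E
```

```text
red 496 [[527.0, -366.4, 7.2], [541.9, -356.0, 45.7], [555.1, -326.7, 49.3]]
t 17.32 pos [ 525.6 -349.   193.2] rpy [ 3.1416e+00  1.0000e-04 -3.0150e+00] F [-0.14  0.11 -2.14] w 25.7 gf 30.0
shares [-1.335  6.332 -1.368] turnz 0.301 q [-0.71  0.58  1.3   0.    1.26 -2.41]
```

Request:
{"api": "step_arm", "payload": {"targets": [0,0.08,0,0,0,0,0,0,0.16,0,0,0,0,0,0,0.24,0,0,0,0,0,0,0.32,0,0,0,0,0,0,0.4,0,0,0,0,0,0,0.5,0,0,0,0,0,0,0.6,0,0,0,0,0,0,0.7,0,0,0,0,0,0,0.8,0,0,0,0,0,0,0.8,0,0,0,0,0]}}

```text
time: 18.58
tool_pos: [445.5, -359.2, 193.3]
tcp_rot: [3.141, -0.0, -3.016]
contact_force: [0.1, 0.7, -1.5]
grip_width: 26.0
finger_force: 30.0
```

```bash
python3 - <<'E'
from h import *
red()
go(578,296,330,np.pi-.11)
E
```

```text
red 337 [[530.4, -366.5, 7.2], [539.6, -362.9, 30.6], [554.9, -341.3, 48.6]]
t 18.62 pos [ 446.  -359.2  193.3] rpy [-3.1415e+00  3.0000e-04 -3.0156e+00] F [-0.88  0.08 -1.33] w 25.7 gf 30.0
shares [-2.133  6.334 -1.367] turnz 0.3 q [-0.81  0.48  1.48  0.    1.19 -2.51]
```

Request:
{"api": "step_arm", "payload": {"targets": [0,0,0,-0.35,0,0,0,0,0,0,-0.7,0,0,0,0,0,0,-1,0,0,0,0,0,0,-1,0,0,0]}}

```text
time: 19.12
tool_pos: [447.2, -359.7, 295.4]
tcp_rot: [-3.137, 0.003, -3.015]
contact_force: [-0.1, -0.9, -2.6]
grip_width: 25.8
finger_force: 30.0
```

Request:
{"api": "step_arm", "payload": {"targets": [0,-0.15,0.45,-0.2,0,0,0,0,-0.3,0.9,-0.37,0,0,0]}}

```text
time: 19.38
tool_pos: [464.4, -264.9, 328.6]
tcp_rot: [3.139, -0.002, -3.016]
contact_force: [0.8, -0.1, -1.0]
grip_width: 25.6
finger_force: 30.0
```

Request:
{"api": "step_arm", "payload": {"targets": [0,-0.15,0.45,0,0,0,0,0,-0.3,0.9,0,0,0,0]}}

```text
time: 19.62
tool_pos: [482.9, -171.2, 328.6]
tcp_rot: [3.14, -0.001, -3.015]
contact_force: [0.6, -0.4, -3.1]
grip_width: 25.8
finger_force: 30.0
```

Request:
{"api": "step_arm", "payload": {"targets": [0,-0.15,0.45,0,0,0,0,0,-0.3,0.9,0,0,0,0]}}

```text
time: 19.88
tool_pos: [501.2, -78.1, 328.5]
tcp_rot: [3.14, -0.002, -3.015]
contact_force: [0.6, -0.5, -2.1]
grip_width: 26.1
finger_force: 30.0
```

Request:
{"api": "step_arm", "payload": {"targets": [0,-0.15,0.45,0,0,0,0,0,-0.3,0.9,0,0,0,0]}}

```text
time: 20.12
tool_pos: [519.6, 15.0, 328.5]
tcp_rot: [3.141, -0.002, -3.015]
contact_force: [1.2, -0.2, -1.2]
grip_width: 25.8
finger_force: 30.0
```

Request:
{"api": "step_arm", "payload": {"targets": [0,-0.15,0.45,0,0,0,0,0,-0.3,0.9,0,0,0,0]}}

```text
time: 20.38
tool_pos: [538.0, 108.0, 328.4]
tcp_rot: [3.141, -0.002, -3.015]
contact_force: [0.3, -0.3, -2.2]
grip_width: 26.0
finger_force: 30.0
```

Request:
{"api": "step_arm", "payload": {"targets": [0,-0.15,0.45,0,0,0,0.1,0,-0.3,0.9,0,0,0,0.2,0,-0.3,0.9,0,0,0,0.3,0,-0.3,0.9,0,0,0,0.3]}}

```text
time: 20.88
tool_pos: [556.2, 200.0, 328.2]
tcp_rot: [-3.141, -0.003, 3.034]
contact_force: [-0.8, -0.3, -2.0]
grip_width: 26.0
finger_force: 30.0
```

```bash
python3 - <<'E'
from h import *
a=-.1096
go(468.3+110*np.cos(a),308+110*np.sin(a),330,np.pi+a)
E
```

```text
t 20.88 pos [556.2 200.  328.2] rpy [-3.1407e+00 -2.8000e-03  3.0345e+00] F [-0.82 -0.31 -2.04] w 26.0 gf 30.0
shares [-0.111  0.978 -0.018] turnz 0.003 q [ 0.22  0.43  1.19  0.    1.53 -1.25]
```

Request:
{"api": "step_arm", "payload": {"targets": [0,-0.05,0.4,0,0,0,0,0,-0.11,0.8,0,0,0,0,0,-0.11,0.98,0,0,0,0,0,-0.11,0.98,0,0,0,0]}}

```text
time: 21.38
tool_pos: [577.9, 295.7, 329.2]
tcp_rot: [-3.141, -0.001, 3.034]
contact_force: [0.2, -0.7, -1.8]
grip_width: 26.1
finger_force: 30.0
```

Request:
{"api": "step_arm", "payload": {"targets": [0,0,0,0.3,0,0,0,0,0,0,0.6,0,0,0,0,0,0,0.9,0,0,0,0,0,0,1,0,0,0,0,0,0,1,0,0,0]}}

```text
time: 22.0
tool_pos: [578.2, 294.6, 230.4]
tcp_rot: [-3.141, -0.0, 3.032]
contact_force: [-0.6, -0.3, -1.3]
grip_width: 25.8
finger_force: 30.0
```

```bash
python3 - <<'E'
from h import *
a=-.1096
chk('side')
go(468.3+110*np.cos(a),308+110*np.sin(a),211,np.pi+a)
E
```

```text
side -48 -38 196 x [-33.1  -7.8  24.5] y [-30.3 -13.3  21.3]
side -100 -55 60 x [-11.4  -7.   -1.1] y [-7.5 -2.5  2.2]
side -150 -100 65 x [-11.1  -6.7  -2.3] y [-5.7 -2.3  1.9]
side -173 -155 107 x [-11.8  11.5  33.9] y [-9.6 -3.2  9.4]
t 22.05 pos [578.6 295.  231.4] rpy [3.141e+00 1.400e-03 3.032e+00] F [-0.03  0.64 -1.2 ] w 26.0 gf 30.0
shares [0.011 0.008 0.204] turnz 0.0 q [ 0.35  0.59  1.18 -0.    1.37 -1.11]
```

Request:
{"api": "step_arm", "payload": {"targets": [0,0,0,0.1,0,0,0,0,0.01,0.01,0.19,0,0,0,0,0.01,0.01,0.19,0,0,0,0,0.2,0.01,0.19,0,0,0,0,0.4,0.01,0.19,0,0,0,0,0.6,0.01,0.19,0,0,0,0,0.8,0.01,0.19,0,0,0,0,1,0.01,0.19,0,0,0,0,1,0.01,0.19,0,0,0]}}

```text
time: 23.18
tool_pos: [478.1, 307.9, 211.8]
tcp_rot: [3.141, 0.0, 3.034]
contact_force: [-0.5, -0.7, -1.0]
grip_width: 25.8
finger_force: 30.0
```

```bash
python3 - <<'E'
from h import *
a=-.1096
im,W=chk('side')
cv2.imwrite('pics/back.png',cv2.resize(im[110:250,195:335],None,fx=4,fy=4))
go(468.3+3,308,197,np.pi+a)
E
```

```text
side -48 -38 217 x [-34.2  -7.2  24.1] y [-30.5 -12.2  19.8]
side -100 -55 315 x [-44.2 -19.4  20.2] y [-42.5 -24.2  38.7]
side -150 -100 50 x [-10.5  -6.7  -2.9] y [-5.7 -3.4 -0.8]
side -173 -155 105 x [-8.1 12.8 34.3] y [-9.9 -2.6 10.6]
t 23.23 pos [479.  307.7 211.8] rpy [3.1411e+00 1.1000e-03 3.0334e+00] F [-0.7  -0.27 -1.33] w 25.7 gf 30.0
shares [ 0.077 -0.006  0.148] turnz 0.002 q [ 0.44  0.46  1.46 -0.    1.22 -1.03]
```

View pics/back.png

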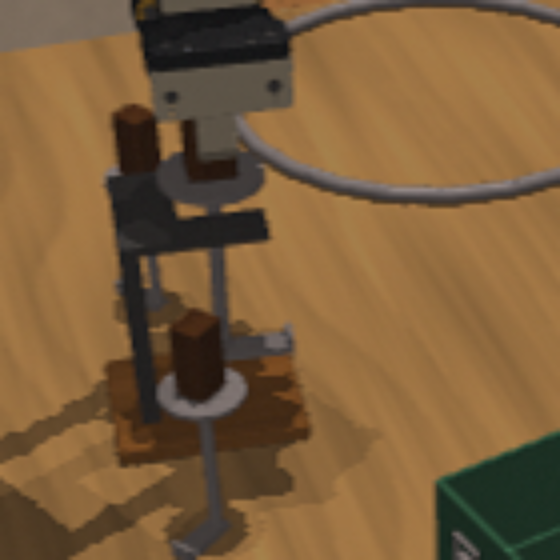

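The shaft is back in the slot with the guard above the fork, at (210,180). Seating it, then releasing.

Request:
{"api": "step_arm", "payload": {"targets": [0,0.075,0,0,0,0,0,0,0.075,0,0.06,0,0,0,0,0.075,0,0.11,0,0,0,0,0.075,0,0.145,0,0,0,0,0.075,0,0.145,0,0,0]}}

```text
time: 23.85
tool_pos: [471.4, 308.1, 197.2]
tcp_rot: [-3.142, 0.0, 3.032]
contact_force: [-2.3, -1.4, 4.4]
grip_width: 26.0
finger_force: 30.0
```

Request:
{"api": "step_arm", "payload": {"targets": [0.32,0,0,0,0,0,0,0.35,0,0,0,0,0,0,0.4,0,0,0,0,0,0,0.6,0,0,0,0,0,0,1,0,0,0,0,0,0,1,0,0,0,0,0,0,1,0,0,0,0,0,0,1,0,0,0,0,0,0]}}

```text
time: 24.85
tool_pos: [471.4, 308.3, 196.7]
tcp_rot: [3.141, 0.0, 3.033]
contact_force: [0.9, -0.4, 0.4]
grip_width: 82.1
finger_force: 0.0
```

```bash
python3 - <<'E'
from h import *
go(471,308,280,np.pi-.11)
E
```

```text
t 24.85 pos [471.4 308.3 196.7] rpy [3.1415e+00 1.0000e-04 3.0326e+00] F [ 0.87 -0.38  0.41] w 82.1 gf 0.0
shares [ 0.004 -0.003 -0.833] turnz 0.001 q [ 0.44  0.46  1.5   0.    1.18 -1.02]
```

Request:
{"api": "step_arm", "payload": {"targets": [1,0,0,-0.2,0,0,0,1,0,0,-0.5,0,0,0,1,0,0,-0.9,0,0,0,1,0,0,-0.9,0,0,0]}}

```text
time: 25.35
tool_pos: [472.6, 308.9, 290.2]
tcp_rot: [3.138, 0.006, 3.033]
contact_force: [-0.1, -0.2, -0.8]
grip_width: 91.8
finger_force: 0.0
```

Request:
{"api": "step_arm", "payload": {"targets": [1,0.5,0,-0.3,0,0,0,1,1,0,-0.3,0,0,0,1,1,0,-0.3,0,0,0,1,1,0,-0.3,0,0,0]}}

```text
time: 25.85
tool_pos: [372.2, 319.1, 316.3]
tcp_rot: [-3.141, 0.0, 3.033]
contact_force: [0.7, -0.8, -0.3]
grip_width: 91.9
finger_force: 0.0
```

```bash
python3 - <<'E'
from h import *
im,W,m=red();v,u=np.mgrid[:480,:640];Z=W[...,2]
r=(u>215)&(u<275)&(v>125)&(v<225)
hs=cv2.cvtColor(im,cv2.COLOR_BGR2HSV)
for n,k in(('handle',r&(Z>212)&(Z<225)&(u>234)),('guard',r&(Z>150)&(Z<162)&(hs[...,1]<60)&(hs[...,2]>90))):
    if k.sum()>3: print(n,cv2.minAreaRect(W[k][:,:2].astype(np.float32)),np.median(W[k][:,2]))
o=np.hstack([cv2.resize(im[110:250,195:295],(400,560)),cv2.resize(im[340:480,310:410+0],(400,560))]);cv2.imwrite('pics/end.png',o)
print(bot.get_obs()['time'])
E
```

```text
red 742 [[527.4, -366.3, 7.1], [538.1, -347.5, 45.2], [554.3, -324.5, 49.0]]
handle ((466.2195129394531, 307.434326171875), (28.17593002319336, 29.381433486938477), 79.49422454833984) 215.32378808365172
guard ((466.4836120605469, 306.102783203125), (55.57069396972656, 61.07899856567383), 74.96589660644531) 155.70156768467325
25.9
```

View pics/end.png

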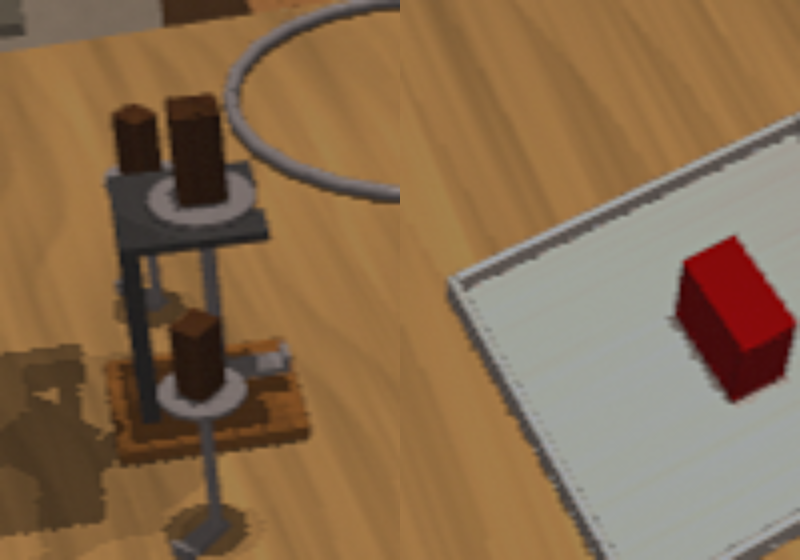

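The picker hangs in its rack (left, guard at (200,195)), and the spacer stands free near the tray centre (right, (735,320)). Handing in.

```bash
python3 -c "
from plant import bot
print(bot.close_job())"
```

```text
the job is handed in; nothing more can be done
None
```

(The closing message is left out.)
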